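# Kit oak wedges by weight on a bench scale

## Task

Pack a weighed kit: with the box on the bench scale still empty, zero the scale with its blue tare key; then lift the box's wooden divider flap, put every oak wedge from the bench into the lower tier beneath it, and lower the flap fully shut again. Only when that is done press the green record key. The keys are flat membranes that hardly move: press each straight down with the fingertips until about 6 N is felt (never over 25 N) and hold for half a second; leave the sanding block and glue bottle where they are.

Things in the scene. Friction and masses are not known exactly. Their poses are not given: they have to be found in the camera images.
- scale: Fixed grey bench scale, 210 (x) x 342 (y) mm; place and yaw vary. Origin: centre of underside on the bench; front at -x. On it a fixed plywood box, 210 x 252 mm, centre y = -45 mm, walls 6 mm: in front the lower tier under the flap, behind it (x 32 to 99, rim z 97 mm) an upper tier with fixed punch and pencil, not used. Console with keys beside the box: y 86 to 170 mm, top z 45 mm.
- lower_tier (a point): Centre of the lower tier's floor, 43 mm above the bench, axes as the scale. Inside 125 (x) x 240 (y) mm, 42 mm deep, open on top when the flap is up; four wedges fit side by side, lying along x. A wedge is in when its origin is within 60 mm in x and 115 mm in y of this point and less than 35 mm above it.
- flap (a joint): Hinge angle of the brown wooden divider flap over the lower tier: 0 = shut (level on the walls, mid-plane 88 mm above the bench), grows as lifted, 1.85 rad at its stop, leaning back over the upper tier. Slight friction: past about 1.6 rad it stays open by its own weight, below that it falls shut. 6 mm thick, 250 mm wide, 0.15 kg.
- flap_hinge (a point): Middle of the flap's hinge line, which runs along the scale's y; axes as the scale. The flap opens from -x (front) up and over towards +x.
- flap_pull (a point): Pinch point on the orange tab that sticks out of the middle of the flap's front edge, in its plane: 22 mm wide (y), 8 mm thick, 40 mm long. The point is 28 mm from the flap's edge, 12 mm from the tip, 162 mm from the hinge line, and turns with the flap (axes as the scale when shut). Pinched on its sides along y, the tab swivels between the pads as the flap turns; the tool may stay upright.
- tare_key: Blue square membrane key, 42 x 42 mm. Origin: its centre, 44.5 mm above the bench; top face 3 mm above that, 2.5 mm proud of the console. Yields 1.5 mm in all, under about 4.5 N, then is hard. A press counts when the fingers push over 4 N for 0.3 s; over 25 N spoils it. The two keys lie 60 mm apart along the scale's x and change places from start to start.
- record_key: Green square membrane key, the same as the blue one in size, origin and feel.
- wedge_0: Oak wedge, 30 mm wide (own x), 100 mm long (own y), 0.03 kg, 22 mm high at the thick end, tapering to a thin end; about 11 mm high at mid-length. Origin: centre of the underside. Lies flat on the bench right of the scale; its long sides are upright and parallel: pinch along own x near mid-length. Two to four wedges are there, the others absent (None).
- wedge_1: Oak wedge, 30 mm wide (own x), 100 mm long (own y), 0.03 kg, 22 mm high at the thick end, tapering to a thin end; about 11 mm high at mid-length. Origin: centre of the underside. Lies flat on the bench right of the scale; its long sides are upright and parallel: pinch along own x near mid-length. Two to four wedges are there, the others absent (None).
- wedge_2: Oak wedge, 30 mm wide (own x), 100 mm long (own y), 0.03 kg, 22 mm high at the thick end, tapering to a thin end; about 11 mm high at mid-length. Origin: centre of the underside. Lies flat on the bench right of the scale; its long sides are upright and parallel: pinch along own x near mid-length. Two to four wedges are there, the others absent (None).
- wedge_3: Oak wedge, 30 mm wide (own x), 100 mm long (own y), 0.03 kg, 22 mm high at the thick end, tapering to a thin end; about 11 mm high at mid-length. Origin: centre of the underside. Lies flat on the bench right of the scale; its long sides are upright and parallel: pinch along own x near mid-length. Two to four wedges are there, the others absent (None).
- sander: Bystander: cork sanding block, 65 x 112 x 35 mm; origin at the centre of the underside.
- glue: Bystander: upright glue bottle, 64 mm across, 225 mm high; origin at the centre of the underside.
Not all that is in view belongs to the job. Leave any red look-alike of the wedge_1 alone. What is shaped like the wedge_2 but orange is not meant.

How it is judged:
By the outcome, as a careful person would: the job done as asked, in the order asked, and still so for the second after the job is handed in, with the robot touching nothing.
Of wedge_0, wedge_1, wedge_2, wedge_3 only 2 to 4 are there at a start; the rules pass over those that are not, and their reading is None.
At some moment in a run one of wedge_0, wedge_1, wedge_2, wedge_3 may be knocked a few centimetres aside while the robot is not near it.
Once in a run the grip may slacken for a moment while it holds something.
It also fails if it takes over 210 s, if anything falls off the work surface, if the arm or the gripper's body presses on something with over 40 N, if the wrist force passes 120 N, or if a joint passes its speed limit or range.

## Robot

A 6-joint arm with a two-finger parallel gripper is mounted at the origin on the work surface; the furniture and walls round the work are solid. World frame = base frame: x ahead of the robot, y to its left, z up, the work surface at z = 0. Lengths are in m, angles in rad, forces in N, time in s.
With the tool pointing down it reaches from about 0.275 to 0.85 m from the base axis. Payload 5.2 kg.
Tool frame: the origin (TCP) lies midway between the tips of the shut fingers; the grasp point (between the pads) lies env.grip_depth behind it (env.grip_depth is the distance from the TCP to the grasp point, in m); z points along the fingers, y is the line along which they close (so a half turn about z gives the same grasp; the last joint's range is limited). The gripper opens to 85 mm and grips with 20 to 120 N. Pads are 22 mm wide; open, the fingers measure 114 mm over their backs; the gripper's body (76 mm by 85 mm) begins 54 mm behind the grasp point. The pads swing forward as they close: fully open they stand 13 mm farther back than shut.
Start: joints at [0.92, 0.259, 1.535, -0, 1.348, -0.203], TCP at [0.238, 0.496, 0.231] pointing down, gripper open.
Joint ranges: [-3.14, 3.14], [-0.91, 2.08], [0.19, 2.58], [-1.22, 4.36], [0.22, 2.71], [-3.12, 3.12]. Speed limits (rad/s): [2.57, 2.57, 3.14, 3.14, 3.14, 3.14].

## Interface

Orientations are given as a rotation vector (axis times angle).
In Python, from workcell import env gives the robot as it stands. Calls block until the motion is done:
- env.reach(position, orientation): joint-space move of the TCP to a pose.
- env.servo_line(position, orientation=None, velocity=0.15, until_force=None): straight line of the TCP; orientation=None keeps the orientation; velocity is the mean speed in m/s. With until_force (N) it stops when the force on the tool has changed by that much, and returns True; else False.
- env.move_joints(angles): joint-space move.
- env.command_gripper(opening): finger opening in m; the grip force is fixed at half the most; returns when the fingers have stopped.
- env.hold(seconds).
- env.inverse_kinematics(position, orientation): joint angles nearest the present ones, or None.
- env.snapshot(name): name is "scene" or "top" or "wrist"; returns a dict with "frame" (400x640x3 uint8, blue, green, red), "range_z" (400x640 float32, m along the optical axis (not along the pixel's ray), 0 where there is no reading), "fx", "fy", "cx", "cy" (pixels), "camera_from_world" (4x4, takes a point from world to camera coordinates). Camera axes: x right, y down, z forward; pixel columns grow to the right and rows downward; lengths in m; the calibration is good to about 2 mm. A picture is of the moment at which its call begins.
A pose or a line that the arm cannot do raises env.MotionError and nothing moves.
- env.job_done(): hands the job in; it is judged then, once.
Trained networks look in a picture, given as the dict that the camera call returned (one of the last four; its "shot" number tells which), for a name from the list of things; names that differ only in an ending like _2 or _b are one class to them, and where a whole thing is asked for, a point or a joint stands for the part that bears it (a point fixed in the world has none). Each returns a list of dicts, best first, with "score" (0 to 1); they miss things now and then, are a little off and sometimes report something else, mostly with a low value. They report only what shows in the picture. A call takes as long as a camera call. They do not tell look-alikes from the thing itself.
- env.regions_of(picture, thing): "pixels" (400x640 bool, what is visible of it) and "rect" ([left, top, right, bottom] in pixels, round what is visible of it).
Readings, each from a call of its own:
- env.get_t(): time.
- env.get_qpos(): joint angles.
- env.get_dq(): joint speeds.
- env.get_joint_efforts(): joint torques, N m.
- env.get_ee_pos(): TCP position.
- env.get_tool_rot(): TCP orientation.
- env.get_contact_force(): force on the tool from outside, world axes, zero at the start.
- env.get_ft_torque(): the same for the moment, N m.
- env.get_width(): finger opening in m.
- env.get_grip_force(): force on a finger pad.
Only numpy, scipy, OpenCV 4.12 (cv2) and the standard library are available. Lean on these libraries where they do the work, as an engineer would, in place of code of your own. Each camera call takes 0.05 s, during which the arm holds its last target. There are 200 camera calls.

## Working session

There is one attempt and no reset: what is moved stays moved. The work goes in short steps, each a Python script; the robot and the scene stay as the last script left them, time stands still between calls to the robot, and variables do not carry over. Pictures are saved under pics/ and viewed, at most 14 in all, crops included, and the job is handed in when it is done.

```bash
ls; mkdir -p pics; cat > h.py <<'E'
import numpy as np, cv2
from workcell import env
from scipy.spatial.transform import Rotation as R
def snap(n,f=None):
    s=env.snapshot(n)
    if f: cv2.imwrite('pics/'+f,s['frame'])
    return s
def cloud(s):
    z=s['range_z']; v,u=np.indices(z.shape)
    p=np.stack([(u-s['cx'])/s['fx']*z,(v-s['cy'])/s['fy']*z,z],-1)
    T=np.linalg.inv(s['camera_from_world']); w=p@T[:3,:3].T+T[:3,3]
    w[z<=0]=np.nan
    return w
def down(a):  # tool down, tool y axis (closing) at world angle a
    y=np.array([np.cos(a),np.sin(a),0]); z=np.array([0,0,-1.]); x=np.cross(y,z)
    return R.from_matrix(np.stack([x,y,z],1)).as_rotvec()
E
python3 - <<'E'
from h import *
print(env.grip_depth, env.get_t(), env.get_tool_rot())
for n in ['top','scene']:
    s=snap(n,n+'0.png'); w=cloud(s)
    for t in ['scale','flap','flap_pull','tare_key','record_key','wedge_0','sander','glue']:
        for r in env.regions_of(s,t)[:7]:
            m=r['pixels']; p=w[m]; c=s['frame'][m].mean(0)
            print(n,t,round(r['score'],2),np.round(r['rect']),np.nanmedian(p,0).round(3),c.round(),m.sum())
E
```

```text
pics
0.0187 0.0 [-6.97363920e-01 -3.06238898e+00  2.69413013e-03]
top scale 0.63 [220. 131. 331. 212.] [0.562 0.133 0.087] [ 74. 107. 149.] 6787
top flap 0.8 [250. 158. 323. 212.] [0.523 0.11  0.092] [ 70. 113. 178.] 3351
top flap_pull 0.93 [245. 154. 331. 212.] [0.523 0.11  0.092] [ 70. 112. 177.] 3454
top tare_key 0.71 [228. 183. 243. 194.] [0.505 0.284 0.047] [177.  92.  49.] 143
top record_key 0.72 [232. 163. 243. 177.] [0.568 0.276 0.048] [ 81. 156.  65.] 142
top wedge_0 0.71 [348. 145. 376. 163.] [ 0.634 -0.132  0.011] [ 39. 102. 180.] 257
top wedge_0 0.67 [426. 262. 455. 283.] [ 0.253 -0.385  0.01 ] [ 34.  37. 172.] 306
top wedge_0 0.62 [233. 249. 259. 276.] [0.269 0.251 0.011] [ 30.  32. 176.] 291
top wedge_0 0.58 [385. 225. 405. 255.] [ 0.352 -0.241  0.011] [ 83. 120. 162.] 298
top wedge_0 0.55 [362. 212. 386. 239.] [ 0.393 -0.17   0.011] [ 84. 122. 165.] 267
top wedge_0 0.54 [377. 177. 390. 207.] [ 0.509 -0.202  0.011] [ 84. 121. 163.] 278
top wedge_0 0.25 [231. 165. 245. 177.] [0.566 0.276 0.048] [ 76. 146.  61.] 181
top sander 0.72 [455. 206. 492. 249.] [ 0.387 -0.484  0.033] [ 73. 100. 141.] 805
top glue 0.72 [166. 152. 201. 181.] [0.557 0.424 0.141] [74. 85. 92.] 587
scene scale 0.8 [227. 172. 326. 240.] [0.515 0.146 0.074] [ 89. 114. 141.] 4190
scene flap 0.84 [254. 185. 324. 215.] [0.514 0.11  0.093] [ 96. 140. 201.] 1372
scene flap_pull 0.86 [254. 180. 324. 214.] [0.514 0.108 0.093] [ 97. 139. 199.] 1436
scene tare_key 0.58 [242. 220. 254. 226.] [0.498 0.276 0.049] [177.  96.  54.] 72
scene wedge_0 0.75 [275. 254. 290. 282.] [0.267 0.246 0.012] [ 67.  73. 204.] 237
scene wedge_0 0.68 [194. 229. 213. 240.] [0.537 0.442 0.037] [ 95. 108. 114.] 221
scene wedge_0 0.44 [420. 213. 443. 222.] [ 0.245 -0.382  0.013] [ 60.  65. 180.] 160
scene sander 0.8 [423. 180. 442. 204.] [ 0.367 -0.475  0.035] [ 97. 122. 156.] 336
scene glue 0.78 [196. 229. 212. 243.] [0.537 0.441 0.037] [ 94. 107. 113.] 223
```

```bash
python3 -c "
import cv2
a=cv2.imread('pics/top0.png')[120:300,150:510];cv2.imwrite('pics/t0.png',cv2.resize(a,None,fx=2.2,fy=2.2))"
```

```text
(no output)
```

View pics/t0.png

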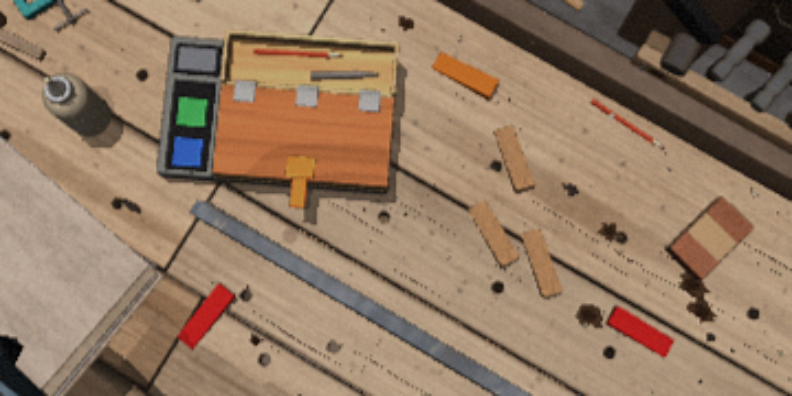

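Three tan oak wedges at crop (512,157), (494,232), (541,263). The orange and two red look-alikes are off by themselves. The tab is at (298,185), and the blue key is nearest the robot. Next is a close wrist look at the scale.

```bash
python3 - <<'E'
from h import *
env.command_gripper(0.0)
env.reach([0.46,0.17,0.42],down(np.pi/2))
s=snap('wrist','w0.png'); w=cloud(s)
T=np.linalg.inv(s['camera_from_world']); print(T.round(3))
for t in ['flap','flap_pull','tare_key','record_key','scale']:
    for r in env.regions_of(s,t)[:2]:
        m=r['pixels']; p=w[m]
        print(t,round(r['score'],2),np.round(r['rect']),np.nanmedian(p,0).round(4),m.sum())
        q=p[:,:2][np.isfinite(p[:,0])&(abs(p[:,2]-np.nanmedian(p[:,2]))<.006)].astype(np.float32)
        print(cv2.minAreaRect(q))
np.savez('w0.npz',w=w,f=s['frame'])
# tab by colour
h=cv2.cvtColor(s['frame'],cv2.COLOR_BGR2HSV)
E
```

```text
[[-0.001  0.96   0.279  0.388]
 [ 1.     0.     0.002  0.17 ]
 [ 0.002  0.279 -0.96   0.563]
 [ 0.     0.     0.     1.   ]]
flap 0.96 [198. 122. 371. 242.] [0.5155 0.1086 0.0913] 14567
((0.5043008923530579, 0.10930460691452026), (0.25016358494758606, 0.1779422014951706), 86.43757629394531)
flap_pull 0.95 [202. 123. 376. 246.] [0.5154 0.1087 0.0913] 14644
((0.5043008923530579, 0.10930460691452026), (0.25016358494758606, 0.1779422014951706), 86.43757629394531)
tare_key 0.83 [379. 162. 410. 192.] [0.502  0.2807 0.0477] 685
((0.5026202201843262, 0.28123778104782104), (0.04352566972374916, 0.0453995056450367), 84.4703369140625)
record_key 0.87 [380. 200. 404. 225.] [0.5608 0.2777 0.0478] 533
((0.5609210133552551, 0.2773692011833191), (0.04119228944182396, 0.04035425931215286), 85.77556610107422)
scale 0.73 [199. 122. 425. 282.] [0.5383 0.1163 0.0905] 24898
((0.5401862859725952, 0.107118621468544), (0.25161486864089966, 0.24999327957630157), 85.90995025634766)
```

View pics/w0.png

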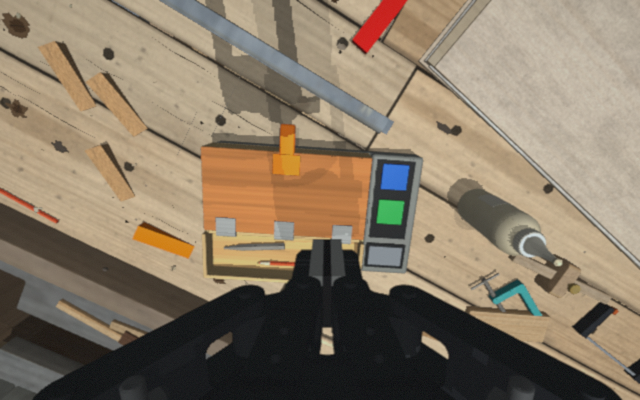

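Flap and keys agree with the expected sizes and heights (91.3 mm flap top, 47.7 mm key top), yaw about -3.8°. Press tare now, and measure the tab from colour.

```bash
cat >> h.py <<'E'
def press(x,y,a):
    env.command_gripper(0.0)
    env.reach([x,y,0.13],down(a)); env.servo_line([x,y,0.058],velocity=0.08)
    f0=env.get_contact_force()[2]
    print('hit',env.servo_line([x,y,0.040],velocity=0.008,until_force=6.0))
    d=0
    while env.get_contact_force()[2]-f0<5.5 and d<8:
        p=env.get_ee_pos(); env.servo_line([x,y,p[2]-0.0004],velocity=0.008); d+=1
    for _ in range(3):
        print('F',round(env.get_contact_force()[2]-f0,2),env.get_ee_pos()[2].round(4)); env.hold(0.2)
    env.servo_line([x,y,0.13],velocity=0.1)
E
python3 - <<'E'
from h import *
d=np.load('w0.npz'); w,f=d['w'],d['f']
h=cv2.cvtColor(f,cv2.COLOR_BGR2HSV)
sub=h[120:178,272:302]; 
m=np.zeros(f.shape[:2],bool); m[120:178,270:305]=(sub[...,0].min()>=0)
px=h[165,285]; print(px,h[140,288],h[165,240])
c=h[165,285].astype(int); mm=m&(abs(h[...,0].astype(int)-c[0])<4)&(h[...,1]>c[1]-30)&(w[...,2]>.07)
q=w[mm]; print(mm.sum(),cv2.minAreaRect(q[:,:2].astype(np.float32)),q[:,2].min(),q[:,2].max())
press(0.5024,0.2810,-0.066)
E
```

```text
[ 18 203 209] [ 18 198 211] [ 13 155 201]
804 ((0.4594050645828247, 0.11245280504226685), (0.038509733974933624, 0.06006193906068802), 87.55155181884766) 0.0887820176163388 0.0961832885817861
hit True
F 6.53 0.0461
F 5.74 0.0461
F 7.27 0.0461
```

```bash
python3 - <<'E'
from h import *
a=np.pi/2-0.066
env.command_gripper(0.06)
env.reach([0.43,0.115,0.24],down(a))
s=snap('wrist','w1.png'); w=cloud(s)
h=cv2.cvtColor(s['frame'],cv2.COLOR_BGR2HSV)
m=(abs(h[...,0].astype(int)-18)<4)&(h[...,1]>175)&(w[...,2]>.075)&(w[...,2]<.105)
n,l,st,_=cv2.connectedComponentsWithStats(m.astype(np.uint8)); k=1+st[1:,4].argmax(); m=l==k
q=w[m]; print(st[k],cv2.minAreaRect(q[:,:2].astype(np.float32)),q.min(0),q.max(0))
c,sn=np.cos(-.066),np.sin(-.066)
X=q[:,0]*c+q[:,1]*sn; Y=-q[:,0]*sn+q[:,1]*c
print('local tip',np.percentile(X,[0.5,99.5])); t=X<X.min()+.03; print('y range',np.percentile(Y[t],[1,99]), X.mean(),q[:,2][t].mean())
r=env.regions_of(s,'flap')[0]; b=r['pixels']&(w[...,2]>.08); p=w[b]; print(r['score'],cv2.minAreaRect(p[:,:2].astype(np.float32)))
E
```

```text
[ 306  216   40   28 1115] ((0.4738619923591614, 0.11136830598115921), (0.03778399899601936, 0.028429921716451645), 86.01944732666016) [0.45860113 0.09154625 0.09086268] [0.48876909 0.13057213 0.09536791]
local tip [0.45139661 0.47938901]
y range [0.12370341 0.160981  ] 0.46530677567261775 0.09325327261635957
0.83 ((0.5024904012680054, 0.1093597412109375), (0.24958303570747375, 0.18163084983825684), 85.87528991699219)
```

View pics/w1.png

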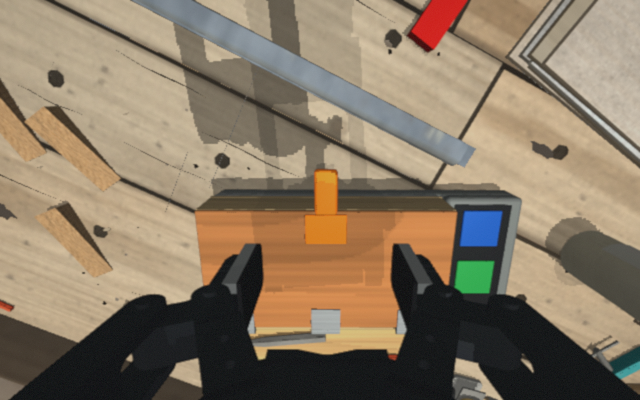

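Flap occupies rows 190–333; the tab spans cols 316–337, rows 170–213, with its base plate below. I'll read the tab points directly and then grasp and lift.

```bash
python3 - <<'E'
from h import *
s=snap('wrist'); w=cloud(s)
for v in [170,173,176,185,195,205,212]: print(v,w[v,326].round(4))
for v in [185,200]: print([w[v,u].round(3).tolist() for u in (314,318,335,338)])
E
```

```text
170 [0.4166 0.1157 0.0904]
173 [0.4188 0.1155 0.093 ]
176 [0.4217 0.1154 0.0926]
185 [0.4302 0.1148 0.0923]
195 [0.4397 0.1142 0.0923]
205 [0.449  0.1135 0.0935]
212 [0.456  0.1131 0.0932]
[[0.43, 0.104, 0.091], [0.43, 0.107, 0.091], [0.431, 0.123, 0.092], [0.454, 0.128, -0.0]]
[[0.444, 0.103, 0.09], [0.444, 0.106, 0.091], [0.445, 0.122, 0.091], [0.457, 0.126, 0.054]]
```

Tab tip at x≈0.4165, so the pull point is (0.4283, 0.1145), matching the estimate from the box rectangle. Lift it.

```bash
cat >> h.py <<'E'
YAW=-0.066; A=np.pi/2+YAW
EX=np.array([np.cos(YAW),np.sin(YAW),0]); EY=np.array([-np.sin(YAW),np.cos(YAW),0]); EZ=np.array([0,0,1.])
PULL=np.array([0.4283,0.1145,0.088]); HINGE=PULL+0.162*EX
ORG=np.array([0.5626,0.1507,0.0])
GD=env.grip_depth
def flap_tcp(th): return HINGE+0.162*(-np.cos(th)*EX+np.sin(th)*EZ)-GD*EZ
def arc(t0,t1,n,vel=0.12):
    for th in np.linspace(t0,t1,n+1)[1:]:
        env.servo_line(flap_tcp(th),velocity=vel)
        wd=env.get_width()
        if wd<0.012: print('lost at',th,wd); return False
    return True
E
python3 - <<'E'
from h import *
p=flap_tcp(0)
env.reach(p+.08*EZ,down(A)); env.servo_line(p,velocity=.1)
env.command_gripper(0.0); print('w',env.get_width(),env.get_grip_force())
print(arc(0,1.78,9), env.get_width(),env.get_contact_force().round(1),env.get_t())
s=snap('scene','s1.png')
cv2.imwrite('pics/s1c.png',cv2.resize(s['frame'][100:280,180:420],None,fx=2.5,fy=2.5))
E
```

```text
w 0.020473593912979083 58.51732313632965
True 0.02064655606823843 [-1.4 -5.9  0.3] 17.7
```

View pics/s1c.png

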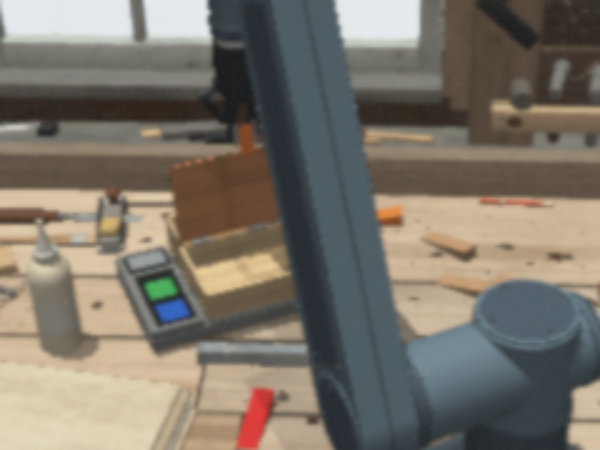

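Flap is up. Release, then pick wedges one by one with a close look before each.

```bash
cat >> h.py <<'E'
def wedges(s,zmax=.04):
    w=cloud(s); out=[]
    for r in env.regions_of(s,'wedge_0'):
        m=cv2.erode(r['pixels'].astype(np.uint8),np.ones((3,3)) if r['pixels'].sum()>900 else np.ones((1,1)))>0
        if m.sum()<50: continue
        c=s['frame'][m].mean(0); p=w[m]; p=p[np.isfinite(p[:,0])]
        zm=np.median(p[:,2]); p=p[abs(p[:,2]-zm)<.016]
        (x,y),(a,b),g=cv2.minAreaRect(p[:,:2].astype(np.float32)); g=np.radians(g)
        if a<b: g+=np.pi/2; a,b=b,a      # g: long axis
        oak=c[0]>55 and c[1]>90 and c[2]>130
        out.append(dict(xy=np.array([x,y]),z=zm,L=a,W=b,ang=g,oak=oak,score=r['score'],c=c.round(),n=m.sum()))
    return out
def near(a,ref):
    return ref+(a-ref+np.pi/2)%np.pi-np.pi/2
def look_at(xy,h=.26):
    env.reach([xy[0],xy[1],h],down(A)); s=snap('wrist'); ws=[q for q in wedges(s) if q['oak'] and q['z']<.03 and np.linalg.norm(q['xy']-xy)<.08]
    return min(ws,key=lambda q:np.linalg.norm(q['xy']-xy)) if ws else None
def slot(dy,z=.046): return ORG+(-.0365)*EX+(-.045+dy)*EY+z*EZ
def pick(q):
    a=near(q['ang']+np.pi/2,A); x,y=q['xy']
    env.command_gripper(0.044)
    env.reach([x,y,.10],down(a)); env.servo_line([x,y,.003],velocity=.12)
    env.command_gripper(0.0); wd=env.get_width(); print('grip',wd,env.get_grip_force())
    env.servo_line([x,y,.18],velocity=.15)
    return env.get_width()>.024
def place(dy):
    t=slot(dy); env.reach(slot(dy,.19),down(A)); print('carried w',env.get_width())
    if env.get_width()<.024: return False
    env.servo_line(slot(dy,.052),velocity=.15); env.servo_line(t,velocity=.04,until_force=5)
    env.command_gripper(0.044); env.servo_line(slot(dy,.19),velocity=.15); return True
E
python3 - <<'E'
from h import *
env.command_gripper(0.045)
p=env.get_ee_pos(); env.servo_line(p+.1*EZ,velocity=.12)
ex=np.array([.509,-.202])
q=look_at(ex); print(q)
s=snap('top')
for k in wedges(s): print(k['xy'].round(3),k['z'].round(3),k['oak'],round(k['L'],3),round(k['W'],3))
if q and .02<q['W']<.04 and .08<q['L']<.12:
    print(pick(q)); print(place(-.075),env.get_t())
    snap('wrist','w2.png')
E
```

```text
{'xy': array([ 0.50520092, -0.20259596]), 'z': np.float64(0.012346588074670817), 'L': 0.09577919542789459, 'W': 0.027555275708436966, 'ang': np.float64(0.31817115109361555), 'oak': np.True_, 'score': 0.78, 'c': array([ 96., 134., 168.]), 'n': np.int64(1642)}
[ 0.511 -0.201] 0.01 True 0.101 0.038
[ 0.346 -0.242] 0.012 True 0.088 0.035
[ 0.254 -0.385] 0.01 False 0.103 0.036
[ 0.642 -0.116] 0.008 False 0.074 0.032
grip 0.027831582582577348 59.67237387550995
True
carried w 0.028041243644273326
True 27.675
```

```bash
ls -la pics
```

```text
total 3072
drwxr-xr-x 2 agent agent   4096 Dec  2 22:44 .
drwxr-xr-x 3 agent agent   4096 Dec  2 22:40 ..
-rw-r--r-- 1 agent agent 373750 Dec  2 22:43 s1.png
-rw-r--r-- 1 agent agent 282115 Dec  2 22:43 s1c.png
-rw-r--r-- 1 agent agent 372764 Dec  2 22:39 scene0.png
-rw-r--r-- 1 agent agent 460614 Dec  2 22:39 t0.png
-rw-r--r-- 1 agent agent 498452 Dec  2 22:39 top0.png
-rw-r--r-- 1 agent agent 397220 Dec  2 22:40 w0.png
-rw-r--r-- 1 agent agent 379924 Dec  2 22:42 w1.png
-rw-r--r-- 1 agent agent 356395 Dec  2 22:44 w2.png
```

View pics/w2.png

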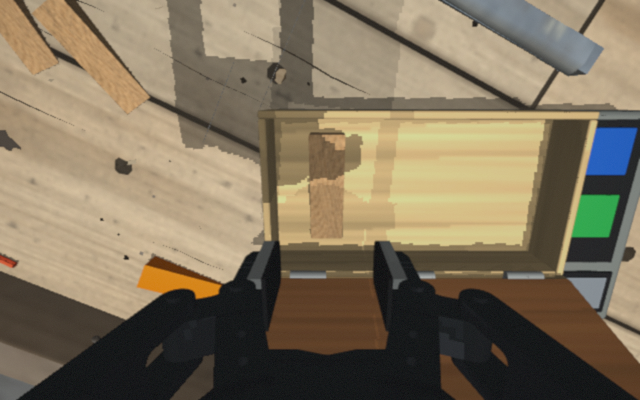

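The wedge lies in the tier (cols 310–345, rows 130–238), with the flap standing open and two wedges left at the upper left. Do the other two.

```bash
python3 - <<'E'
from h import *
for ex,dy in (((.393,-.17),0.0),((.352,-.241),.075)):
    q=look_at(np.array(ex)); print(q)
    if not(q and .02<q['W']<.04 and .08<q['L']<.12): print('stop'); break
    if not pick(q): print('pick failed'); break
    if not place(dy): break
s=snap('wrist','w3.png'); t=snap('top')
for k in wedges(t): print(k['xy'].round(3),k['z'].round(3),k['oak'],round(k['L'],3),round(k['W'],3))
print(env.get_t())
E
```

```text
{'xy': array([ 0.39143234, -0.16981409]), 'z': np.float64(0.012387755968956193), 'L': 0.09791186451911926, 'W': 0.028495846316218376, 'ang': np.float64(0.509742847789321), 'oak': np.True_, 'score': 0.68, 'c': array([ 88., 124., 155.]), 'n': np.int64(1754)}
grip 0.028190054334049912 59.221703469520435
carried w 0.0276410553453209
{'xy': array([ 0.34843957, -0.24166936]), 'z': np.float64(0.012335460088208072), 'L': 0.09783734381198883, 'W': 0.02759261429309845, 'ang': np.float64(0.290554603353171), 'oak': np.True_, 'score': 0.97, 'c': array([ 88., 124., 155.]), 'n': np.int64(1705)}
grip 0.02777849106788317 59.176310445182025
carried w 0.02790616507679495
[ 0.254 -0.385] 0.01 False 0.105 0.034
[0.517 0.004] 0.054 True 0.101 0.03
[ 0.638 -0.127] 0.011 False 0.097 0.032
[0.527 0.109] 0.056 False 0.1 0.031
45.7583
```

View pics/w3.png

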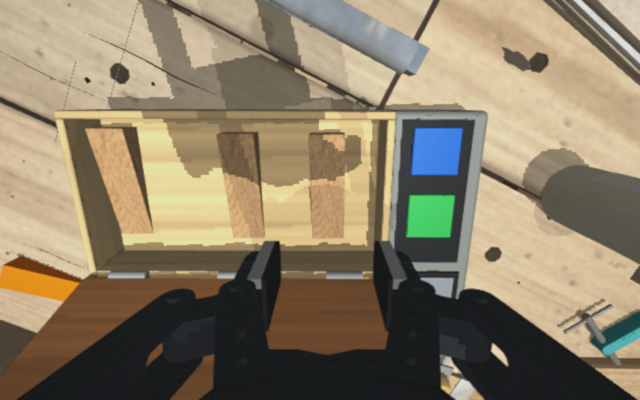

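All three are in the tier (the first was nudged to the left wall but is still flat inside); the flap is open. Measure the open tab, then grasp it and lower.

```bash
python3 - <<'E'
from h import *
env.reach([.42,.1,.40],down(A))
for n in('wrist','top'):
    s=snap(n,'o_'+n+'.png'); w=cloud(s); h=cv2.cvtColor(s['frame'],cv2.COLOR_BGR2HSV)
    m=(abs(h[...,0].astype(int)-17)<5)&(h[...,1]>170)&(w[...,2]>.17)&(w[...,2]<.3)&(w[...,0]>.55)&(w[...,0]<.7)
    q=w[m]; print(n,len(q)); 
    if len(q)>5:
        d=q-HINGE; r=np.c_[d@EX,d@EY,d@EZ]; print(np.median(r,0),r.min(0),r.max(0), np.median(np.arctan2(r[:,2],-r[:,0])))
E
```

```text
wrist 200
[ 0.03308607 -0.00118302  0.13204855] [ 0.03032233 -0.01065009  0.12183768] [0.03621151 0.00979328 0.14183514] 1.8165707485882816
top 95
[ 0.06755504 -0.79532284  0.15736691] [ 0.02239063 -0.94533332  0.08250603] [0.14886865 0.06422112 0.2104257 ] 1.970634967920741
```

Flap rests at its 1.85 stop. Lower it.

```bash
python3 - <<'E'
from h import *
env.command_gripper(0.05)
p=flap_tcp(1.84)
env.reach(p+.08*EZ,down(A)); env.servo_line(p,velocity=.1)
env.command_gripper(0.0); print('w',env.get_width())
print(arc(1.84,0.0,10), env.get_width(),env.get_contact_force().round(1))
env.command_gripper(0.05); p=env.get_ee_pos(); env.servo_line(p+.12*EZ,velocity=.12)
env.reach([.43,.15,.38],down(A))
s=snap('wrist','w4.png'); w=cloud(s)
r=env.regions_of(s,'flap')[0]; q=w[r['pixels']]; d=q-HINGE; print(r['score'],np.nanpercentile(q[:,2],[2,50,98]).round(4))
front=q[(d@EX<-.10)]; back=q[(d@EX>-.05)]; print(np.nanmedian(front[:,2]),np.nanmedian(back[:,2]),env.get_t())
for k in ('tare_key','record_key'):
    r=env.regions_of(s,k)[0]; print(k,r['score'],np.nanmedian(w[r['pixels']],0))
t=snap('top')
for k in wedges(t): print(k['xy'].round(3),k['z'].round(3),k['oak'])
E
```

```text
w 0.020854236626172185
True 0.0209592568069082 [-0.4 -5.   2.6]
0.6 [0.0895 0.0913 0.0935]
0.09140876202790282 0.09137954102049645 55.7583
tare_key 0.55 [0.50205246 0.28154739 0.0478709 ]
record_key 0.75 [0.56095481 0.27668185 0.04777747]
[ 0.252 -0.384] 0.012 False
```

View pics/w4.png

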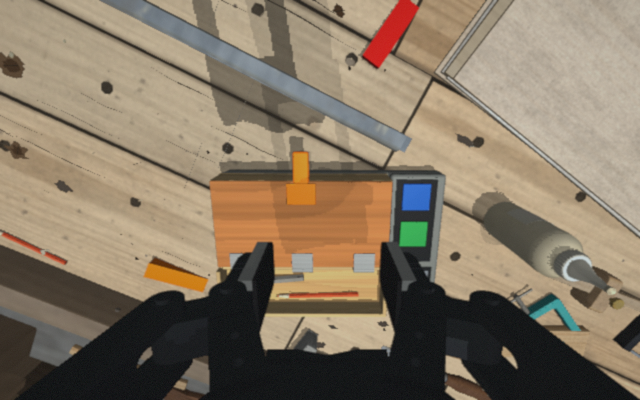

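The flap is shut and level (91.4 mm front and back) and no oak wedges are left on the bench. Press record.

```bash
python3 - <<'E'
from h import *
press(0.5608,0.2770,-0.066)
p=env.get_ee_pos(); env.servo_line(p+.1*EZ); 
s=snap('top'); w=cloud(s); r=env.regions_of(s,'flap')[0]; print(np.nanpercentile(w[r['pixels']][:,2],[5,50,95]))
print(env.job_done(),env.get_t())
E
```

```text
hit True
F 6.38 0.0461
F 5.17 0.0461
F 6.15 0.0461
[0.08552806 0.09163363 0.09744377]
the job is handed in; nothing more can be done
the job is handed in; nothing more can be done
```

The job is handed in: I pressed tare with the box empty, put all three oak wedges in the lower tier, shut the flap level (91.4 mm front and back), and pressed record last; both presses stayed at about 5–7 N and the result of the judging was not shown.

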